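Take the chisel from its leaning holder and lay it in the tray

TASK

Two leaning tube stands on the bench hold a chisel with a wooden handle and a red screwdriver. Pull the chisel out of its tube and lay it flat in the blue tray, without dropping it, so that all of it lies on the tray's floor inside the walls. Leave the screwdriver standing in its holder.

Things in the scene. Friction and masses are not known exactly. Their poses are not given: they have to be found in the camera images.
- chisel: Wood chisel, 212 mm long, 160 g, wooden handle up, in stand_a's tube. Origin on its underside, halfway along; +y along it to the handle's end, +z from underside to upper side (the side toward the robot), x across. Handle 24 mm wide (x), 27 thick (z 0 to 27), y -7 to +104, all outside the tube; blade 18 wide, z 2 to 10, y -106 to -26.
- chisel_grip (a point): Middle of the chisel's handle, on its axis: at (0, 55, 13.5) mm in the chisel's frame; the point's axes are the chisel's.
- chisel_tip (a point): Cutting end of the chisel's blade, at (0, -106, 6) mm in the chisel's frame.
- chisel_butt (a point): End of the chisel's handle, at (0, 104, 13.5) mm in the chisel's frame.
- screwdriver: Slotted screwdriver with a red handle, 210 mm long, handle 30 mm thick, standing in the tube of stand_b. Origin about halfway along; +y runs along it to the handle's end. Stays where it is.
- stand_a: Stand fixed to the bench, holds the chisel: grey base plate 92 x 70 x 8 mm with a dark square tube (yellow band at its mouth), 34 wide and 90 deep inside, leaning 30 degrees from vertical toward the stand's +x (away from the robot). Origin under the plate; z up. The chisel stands on the tube's bottom, against its lower (+x) wall. The mouth's highest edge is at z = 107.
- stand_a_floor (a point): Centre of the inside bottom of stand_a's tube.
- stand_a_mouth (a point): Centre of the mouth of stand_a's tube.
- stand_b: A stand just like stand_a, holding the red screwdriver; the two swap places, about 120 mm apart.
- tray: Blue open tray with a dark mat inside, 260 (x) x 114 (y) x 24 mm high, fixed to the bench, walls and floor 5 mm thick (inside 250 x 104, 19 deep). Origin at the centre of its underside; x along its length, pointing away from the robot.

How it is judged:
By the outcome, as a careful person would: the job done as asked, in the order asked, and still so for the second after the job is handed in, with the robot touching nothing.
It also fails if it takes over 40 s, if anything falls off the work surface, if the arm or the gripper's body presses on something with over 40 N, if the wrist force passes 120 N, or if a joint passes its speed limit or range.

ROBOT

A 7-joint arm with a two-finger parallel gripper is mounted at the origin on the work surface; the furniture and walls round the work are solid. World frame = base frame: x ahead of the robot, y to its left, z up, the work surface at z = 0. Lengths are in mm, angles in degrees, forces in N, time in s.
With the tool pointing down it reaches from about 400 to 875 mm from the base axis. Payload 6.5 kg.
Tool frame: the origin (TCP) lies on the centre line of the jaws, within the pads' length; the fingertips stand 19 mm ahead of it and the grasp point (between the pads) is the TCP; z points along the fingers, y is the line along which they close (so a half turn about z gives the same grasp; the last joint's range is limited). The gripper opens to 85 mm and grips with 20 to 120 N. Pads are 22 mm wide; open, the fingers measure 114 mm over their backs; the gripper's body (76 mm by 85 mm) begins 54 mm behind the grasp point. The pads swing forward as they close: fully open they stand 13 mm farther back than shut.
Start: joints at [-69.569, 30.733, -0.252, 88.115, 0.149, 61.152, -4.079], TCP at [266.699, 592.758, 250.29] pointing down, gripper open.
Joint ranges: [-154.64, 154.64], [-21.42, 123.67], [-72.66, 72.17], [13.99, 137.28], [-74.86, 254.86], [10.95, 109.41], [-158.01, 158.01]. Speed limits (degrees/s): [136.94, 136.94, 180, 180, 180, 180, 180].

INTERFACE

Orientations are given as a 3x3 rotation matrix whose columns are the frame's x, y, z axes.
In Python, from plant import robot gives the robot as it stands. The module is installed in compiled form; this text tells all that it offers. Calls block until the motion is done:
- robot.move_to(position, orientation): joint-space move of the TCP to a pose.
- robot.move_straight(position, feed=150, orientation=None): straight line of the TCP; orientation=None keeps the orientation; feed is the mean speed in mm/s.
- robot.move_joints(angles): joint-space move.
- robot.let_go() and robot.close(effort=None): open the fingers fully, or close them until they stop; effort is the grip in N (None keeps the last).
- robot.sleep(seconds).
- robot.solve_ik(position, orientation): joint angles nearest the present ones, or None.
- robot.read_state(): the state.
- robot.snapshot(name): name is "side" or "top" or "wrist"; returns (picture, depth): 384x512x3 uint8, blue, green, red; 384x512 float32, mm along the optical axis (not along the pixel's ray), 0 where there is no reading.
- robot.calibration(name): a dict with "fx", "fy", "cx", "cy" (pixels), "k1" (the pictures are not rectified: a ray, as slopes to the right and down, at radius r is drawn at 1 + k1 r^2 times it, then the intrinsics apply), "pose" (4x4, takes a point from camera to world coordinates). Camera axes: x right, y up, looking along -z (the intrinsics and any distortion apply to the point x, -y, -z); pixel columns grow to the right and rows downward; lengths in mm; the calibration is good to about 2 mm. A picture is of the moment at which its call begins: read the wrist's pose just before it. calibration takes no time and is no camera call; for the wrist camera it gives the pose at the moment of the call.
A pose or a line that the arm cannot do raises robot.MotionError and nothing moves.
- robot.hand_in(): hands the job in; it is judged then, once.
The state is a dict: "t": time; "qpos": joint angles; "joint_vel": joint speeds; "joint_torque": joint torques, N m; "eef_pos": TCP position; "orientation": TCP orientation; "contact_force": force on the tool from outside, world axes, zero at the start; "moment": the same for the moment, N m; "grip_width": opening from 0.0 (shut) to 1.0 (fully open); "grip_force": force on a finger pad.
Only numpy, scipy, OpenCV 4.12 (cv2) and the standard library are available. Lean on these libraries where they do the work, as an engineer would, in place of code of your own. Each camera call takes 0.05 s, during which the arm holds its last target. There are 200 camera calls.

## Working session

There is one attempt and no reset: what is moved stays moved. The work goes in short steps, each a Python script; the robot and the scene stay as the last script left them, time stands still between calls to the robot, and variables do not carry over. Pictures are saved under pics/ and viewed, at most 10 in all, crops included, and the job is handed in when it is done.

```bash
mkdir -p pics; ls; python3 - <<'E'
from plant import robot
import cv2,numpy as np
ims=[]
for n in("top","side"):
    p,d=robot.snapshot(n); np.savez(n+'.npz',p=p,d=d); cv2.imwrite(f"pics/{n}0.png",p)
    c=robot.calibration(n); print(n,{k:np.round(v,3).tolist() for k,v in c.items()}, (d>0).mean())
print(robot.read_state())
E
```

```text
pics
top {'fx': 386.84, 'fy': 386.84, 'cx': 263.635, 'cy': 193.947, 'k1': -0.077, 'pose': [[0.008, 0.976, -0.219, 271.788], [-1.0, 0.008, 0.0, 45.526], [0.002, 0.219, 0.976, 1344.635], [0.0, 0.0, 0.0, 1.0]]} 0.9958038330078125
side {'fx': 437.332, 'fy': 437.332, 'cx': 252.343, 'cy': 195.868, 'k1': -0.067, 'pose': [[-1.0, 0.019, 0.016, 560.125], [0.005, -0.477, 0.879, 1285.371], [0.024, 0.879, 0.477, 818.506], [0.0, 0.0, 0.0, 1.0]]} 0.990936279296875
{'t': 0.1, 'qpos': array([-69.56744226,  30.77497519,  -0.25592982,  88.1662735 ,
         0.14836615,  61.15346761,  -4.08089891]), 'joint_vel': array([ 0.07123195, -0.20335647, -0.04845323, -0.1715496 , -0.02447069,
       -0.10520261,  0.06392423]), 'joint_torque': array([ 2.73831800e-03, -5.84559953e+01,  1.05207928e+00, -2.59773284e+01,
        1.27029218e-02,  4.65525052e-03,  1.53076826e-05]), 'eef_pos': array([266.4771508 , 592.24818567, 249.47143185]), 'orientation': array([[-9.11964332e-01,  4.10269076e-01, -5.85439371e-04],
       [ 4.10269482e-01,  9.11963037e-01, -1.53986083e-03],
       [-9.78582133e-05, -1.64448606e-03, -9.99998643e-01]]), 'contact_force': array([-0.11251278, -0.88037057,  0.04722397]), 'moment': array([-0.00363202, -0.00784676,  0.02792425]), 'grip_force': 0.0, 'grip_width': 0.9985794280091306}
```

View pics/top0.png

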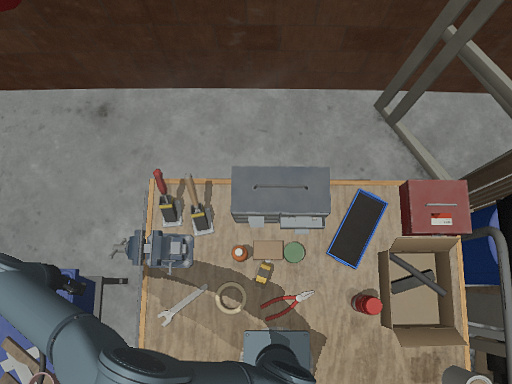

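View pics/side0.png

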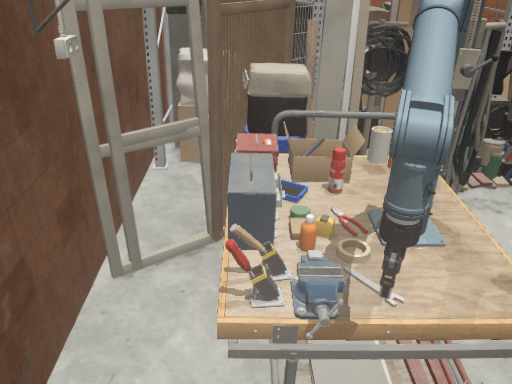

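The top view shows the chisel at (195,200), the screwdriver at (162,190) and the tray at (357,228). The toolbox (280,195) stands between them. The side view shows the chisel at (248,240), beside the red screwdriver.

```bash
cat > h.py <<'E'
import numpy as np,cv2
from plant import robot
def rays(c,uv):
    K=np.array([[c['fx'],0,c['cx']],[0,c['fy'],c['cy']],[0,0,1.]])
    uv=np.asarray(uv,float).reshape(-1,1,2)
    s=cv2.undistortPoints(uv,K,np.array([c['k1'],0,0,0.]),).reshape(-1,2)
    return np.c_[s[:,0],-s[:,1],-np.ones(len(s))]
def cloud(c,d):
    v,u=np.mgrid[:384,:512]; r=rays(c,np.c_[u.ravel(),v.ravel()])*d.reshape(-1,1)
    T=np.array(c['pose']); return (r@T[:3,:3].T+T[:3,3]).reshape(384,512,3)
def plane(c,uv,z):
    T=np.array(c['pose']); w=rays(c,uv)@T[:3,:3].T
    return T[:3,3]+w*((z-T[2,3])/w[:,2])[:,None]
E
python3 - <<'E'
from h import *
for n in("top","side"):
    f=np.load(n+'.npz');p,d=f['p'],f['d'];c=robot.calibration(n);P=cloud(c,d)
    if n=="top":
        x0,y0,w,h=145,160,80,85
        print('table z',P[260:270,300:320,2].mean(), P[330,200])
        b=(p[...,0]>110)&(p[...,0]>p[...,2].astype(int)+60); b[:,:300]=0;b[:,400:]=0
        cs,_=cv2.findContours(b.astype(np.uint8),cv2.RETR_EXTERNAL,cv2.CHAIN_APPROX_NONE)
        k=max(cs,key=cv2.contourArea); q=plane(c,k.reshape(-1,2),24)[:,:2]
        (m,s,a)=cv2.minAreaRect(q.astype(np.float32)); print('tray',m,s,a); print(np.median(P[b][:,2]))
        tb=(P[...,2]>60); tb[:, :228]=0; tb[:,335:]=0; tb[:160]=0;tb[245:]=0
        Q=P[tb]; print('toolbox',Q.min(0),Q.max(0))
        A=P[180:235,150:215]; 
    else: x0,y0,w,h=215,215,85,95
    im=cv2.resize(p[y0:y0+h,x0:x0+w],None,fx=6,fy=6,interpolation=cv2.INTER_CUBIC)
    cv2.imwrite(f'pics/{n}c.png',im)
    # wood handle: high points
    hsv=cv2.cvtColor(p,cv2.COLOR_BGR2HSV)
    roi=np.zeros((384,512),bool);roi[y0:y0+h,x0:x0+w]=1
    hi=roi&(P[...,2]>115)&(P[...,2]<300)&(P[...,0]>400)
    for nm,mm in(('wood',hi&(hsv[...,0]>8)&(hsv[...,0]<28)),('red',hi&((hsv[...,0]<=6)|(hsv[...,0]>172)))):
        Q=P[mm]
        if len(Q)<5: print(nm,len(Q));continue
        l=cv2.fitLine(Q.astype(np.float32),cv2.DIST_HUBER,0,.01,.01).ravel(); s=(Q-l[3:])@l[:3]
        print(n,nm,len(Q),l.round(3),s.min(),s.max())
E
```

```text
table z 2.2932655887701263 [107.07998627 252.74781391   6.36772714]
tray (452.2825012207031, -279.2979736328125) (113.73150634765625, 267.8266906738281) 61.962581634521484
24.74827970017145
toolbox [ 271.78753255 -155.05201466   60.13100671] [ 617.24242984  145.72491112 1344.6345946 ]
top wood 230 [7.05000e-01 1.25000e-01 6.98000e-01 5.52688e+02 2.77364e+02 1.51194e+02] -96.15278452593047 75.15196078789113
top red 183 [5.13000e-01 6.90000e-02 8.55000e-01 5.72753e+02 3.72987e+02 1.66124e+02] -55.14497119343526 44.37035204920171
side wood 331 [7.73000e-01 1.20000e-02 6.34000e-01 5.61100e+02 2.88008e+02 1.54549e+02] -132.93467419668292 60.97200719500438
side red 324 [4.93000e-01 6.00000e-03 8.70000e-01 5.76261e+02 3.85620e+02 1.61492e+02] -84.78783129957456 45.777425874366116
```

View pics/topc.png

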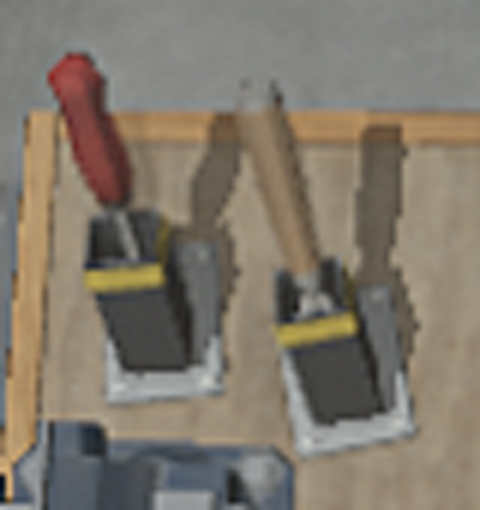

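View pics/sidec.png

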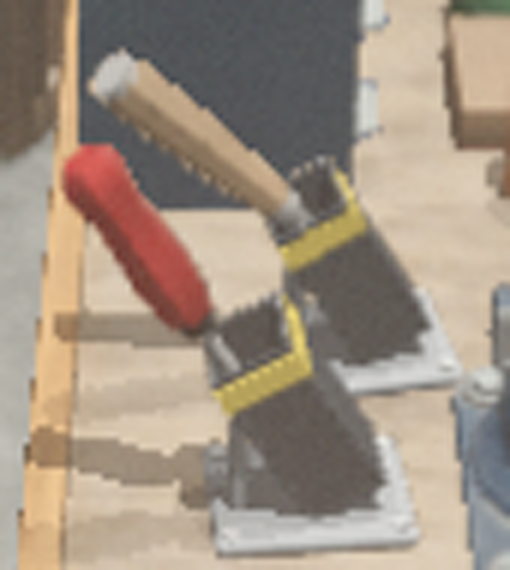

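The close-ups show the handle clear above the yellow-banded mouth: top crop from (258,90) to (310,270), side crop from (115,75) to (290,215). Next I'll refine the axis from both views' silhouette lines, and check the tray, toolbox, open fingertips and IK.

```bash
cat > m.py <<'E'
from h import *
def meas(verbose=0):
    N=[];out={}
    for n in("top","side"):
        f=np.load(n+'.npz');p,d=f['p'],f['d'];c=robot.calibration(n);P=cloud(c,d);out[n]=(c,p,P)
        hsv=cv2.cvtColor(p,cv2.COLOR_BGR2HSV)
        m=(P[...,2]>128)&(P[...,2]<260)&(P[...,0]>500)&(P[...,0]<680)&(P[...,1]>220)&(P[...,1]<335)&~((hsv[...,1]>140)&((hsv[...,0]<=6)|(hsv[...,0]>172)))
        k,lab,st,_=cv2.connectedComponentsWithStats(m.astype(np.uint8)); i=1+st[1:,4].argmax(); m=lab==i
        v,u=np.nonzero(m); l=cv2.fitLine(np.c_[u,v].astype(np.float32),cv2.DIST_HUBER,0,.01,.01).ravel()
        s=np.c_[u,v]@l[:2]-l[2:]@l[:2]; e=[l[2:]+l[:2]*s.min(),l[2:]+l[:2]*s.max()]
        T=np.array(c['pose']); r=rays(c,e)@T[:3,:3].T; nn=np.cross(r[0],r[1]);nn/=np.linalg.norm(nn)
        N.append((nn,nn@T[:3,3])); 
        Q=P[m]; print(n,len(Q),'ends',np.round(e,1).tolist(),'mean',Q.mean(0).round(1),'zrange',Q[:,2].min().round(),Q[:,2].max().round())
        L=cv2.fitLine(Q.astype(np.float32),cv2.DIST_HUBER,0,.01,.01).ravel(); print('  3d',L.round(3))
        E=[np.array(e),c]; out[n+'e']=E
    a=np.cross(N[0][0],N[1][0]);a/=np.linalg.norm(a);a*=np.sign(a[2])
    p0=np.linalg.lstsq(np.array([N[0][0],N[1][0],[0,0,1]]),np.array([N[0][1],N[1][1],170]),rcond=None)[0]
    return a,p0,out
E
python3 - <<'E'
from m import *
a,p0,o=meas(); print('axis',a.round(3),'pt z170',p0.round(1),'tilt',np.degrees(np.arccos(a[2])),'yaw',np.degrees(np.arctan2(a[1],a[0])))
for n in('top','side'):
    e,c=o[n+'e']; T=np.array(c['pose']); r=rays(c,e)@T[:3,:3].T
    for w in r:
        A=np.c_[a,-w]; s=np.linalg.lstsq(A,T[:3,3]-p0,rcond=None)[0]; print(n,'end on axis',(p0+a*s[0]).round(1))
c,p,P=o['top']
b=(p[...,0]>110)&(p[...,0]>p[...,2].astype(int)+60)&(P[...,2]>17)&(P[...,2]<32); b[:,:300]=0;b[:,400:]=0
q=P[b][:,:2].astype(np.float32); m,s,an=cv2.minAreaRect(q); print('tray',m,s,an)
Q=P[160:245,228:335].reshape(-1,3);Q=Q[(Q[:,2]>60)&(Q[:,2]<400)];print('toolbox',np.percentile(Q,[1,99],0).round())
# base plates (light grey, z~8): yaw
hsv=cv2.cvtColor(p,cv2.COLOR_BGR2HSV)
g=(hsv[...,1]<40)&(hsv[...,2]>110)&(P[...,2]<25)
for lo,hi in((215,330),(335,450)):
    mm=g&(P[...,1]>lo)&(P[...,1]<hi)&(P[...,0]>420)&(P[...,0]<600); q=P[mm]; print('plate',len(q),[np.round(x,1) for x in cv2.minAreaRect(q[:,:2].astype(np.float32))])
c,p,P=o['side']; G=P[(np.abs(P[...,0]-266)<90)&(np.abs(P[...,1]-592)<90)&(P[...,2]>150)&(P[...,2]<300)]
print('open tip min z',np.percentile(G[:,2],[0.5,2,5]))
Q=P[(P[...,0]>400)&(P[...,0]<470)&(P[...,1]>240)&(P[...,1]<480)];print('vise z',np.percentile(Q[:,2],[99]))
E
```

```text
top 189 ends [[186.3, 173.6], [193.6, 198.5]] mean [563.4 278.8 160.5] zrange 128.0 190.0
  3d [7.14000e-01 1.48000e-01 6.84000e-01 5.59842e+02 2.77880e+02 1.58637e+02]
side 250 ends [[231.2, 225.7], [255.1, 242.3]] mean [566.1 286.7 158.9] zrange 128.0 187.0
  3d [7.33000e-01 1.31000e-01 6.67000e-01 5.63041e+02 2.87381e+02 1.57208e+02]
axis [0.715 0.163 0.68 ] pt z170 [581.9 284.  170. ] tilt 47.13072730055873 yaw 12.867702560501462
top end on axis [595.5 287.1 182.9]
top end on axis [529.4 272.  120. ]
side end on axis [596.9 287.5 184.3]
side end on axis [530.6 272.3 121.1]
tray (452.861083984375, -279.549072265625) (113.3412094116211, 268.7193603515625) 61.72913360595703
toolbox [[ 434. -151.   75.]
 [ 613.  142.  245.]]
plate 160 [array([463.2, 278.6]), array([ 87.4, 105.8]), np.float64(15.8)]
plate 147 [array([501. , 386.5]), array([159.6, 102.3]), np.float64(0.3)]
open tip min z [244.85180904 246.69730994 249.01520361]
vise z [136.10475599]
```

The chisel leans 47°, which is more than its tube, so its butt is near (596,287,184). The open fingertips are about 5 mm ahead of the TCP, so the 19 mm figure applies when shut. The next step is planning the poses and checking IK.

```bash
cat > plan.py <<'E'
from m import *
import io,contextlib
with contextlib.redirect_stdout(io.StringIO()): a,p0,_=meas()
butt=p0+a*((183.6-170)/a[2])          # on handle axis
h=np.array([a[0],a[1],0]);h/=np.linalg.norm(h)
cz=-h*a[2]+np.array([0,0,1])*np.hypot(a[0],a[1]); cx=np.cross(a,cz)
Y,Z=38,27
def tool(cy,cz,flip): # chisel axes -> tool orientation
    cx=np.cross(cy,cz); s=-1 if flip else 1
    return np.c_[s*cy,s*cx,-cz]
G=butt-a*(104-Y)+cz*(Z-13.5)
tx=np.array([np.cos(np.radians(-28.1)),np.sin(np.radians(-28.1)),0]); up=np.array([0,0,1.])
tc=np.array([452.9,-279.5,5])+2*tx
PL=tc+Y*tx+Z*up
def level(az,r,z):
    d=np.array([np.cos(az),np.sin(az),0]); return np.r_[d[:2]*r,z],d
E
python3 - <<'E'
from plan import *
print('G',G.round(1),'cz',cz.round(3),'PL',PL.round(1))
for f in(0,1):
    R=tool(a,cz,f);RP=tool(tx,up,f)
    for nm,p,o in[('pre',G+90*cz,R),('grasp',G,R),('out',G+118*a+3*cz,R),('lift',G+118*a+[-60,0,120],R)]+\
      [(f'lev{d}',)+(lambda t:(t[0],tool(t[1],up,f)))(level(np.radians(d),560,380)) for d in(25,0,-28)]+[('abv',PL+[0,0,120],RP),('place',PL,RP)]:
        q=robot.solve_ik(p,o); print(f,nm,np.round(p),None if q is None else np.round(q,1))
E
```

```text
G [540.1 274.5 148.6] cz [-0.663 -0.152  0.733] PL [ 488.2 -298.3   32. ]
0 pre [480. 261. 215.] [-54.4  14.5   9.8 137.2 114.4  21.2 127.9]
0 grasp [540. 274. 149.] [-31.9  28.  -10.5 130.3 127.1  28.8 121. ]
0 out [622. 293. 231.] [-44.   23.5   9.6 118.6  98.6  12.2 151.9]
0 lift [564. 294. 349.] [ -67.3    8.2   29.4  120.    46.3   19.2 -156.3]
0 lev25 [508. 237. 380.] [-56.4  16.9  34.3  94.2  -9.9  72.  -85.2]
0 lev0 [560.   0. 380.] [-41.8  19.6  48.9  94.7 -15.4  72.8 -79.9]
0 lev-28 [ 494. -263.  380.] [-22.1  24.4  63.1  95.  -22.5  74.6 -73. ]
0 abv [ 488. -298.  152.] [ -9.3  41.2  51.9 106.7 -40.6  52.7 -56.1]
0 place [ 488. -298.   32.] [ -8.5  55.6  51.4 108.6 -60.   48.1 -42.1]
1 pre [480. 261. 215.] [  7.6  26.3 -61.3 134.1 104.7  43.9 -31.9]
1 grasp [540. 274. 149.] [-43.5  27.7   3.2 131.  134.2  24.6 -69.1]
1 out [622. 293. 231.] [-19.   24.8 -20.8 117.1  96.1  23.4 -19.6]
1 lift [564. 294. 349.] [-57.3   7.9  18.3 119.5  49.8  20.7  20.5]
1 lev25 [508. 237. 380.] [-29.3  15.4  -0.4  92.6   0.1  72.   85.3]
1 lev0 [560.   0. 380.] [-22.   15.8  22.   93.7  -6.1  71.8  91.1]
1 lev-28 [ 494. -263.  380.] [-17.5  21.3  54.7  94.8 -18.   73.3 102.7]
1 abv [ 488. -298.  152.] [  3.4  33.8  32.  106.1 -23.8  46.9 109.5]
1 place [ 488. -298.   32.] [ 17.   42.3  13.3 107.2 -16.8  32.5 103.1]
```

```bash
cat >> plan.py <<'E'
def tool(cy,cz,flip,b=0):
    cx=np.cross(cy,cz); s=-1 if flip else 1; t=np.radians(b)
    z=-(cz*np.cos(t)+cy*np.sin(t)); y=s*cx
    return np.c_[np.cross(y,z),y,z]
E
python3 - <<'E'
from plan import *
for f in(0,1):
  for b in(12,18,24,30):
    R=tool(a,cz,f,b);RP=tool(tx,up,f,b)
    for nm,p,o in[('pre',G-90*R[:,2],R),('grasp',G,R),('out',G+118*a+3*cz,R),('lift',G+118*a+[-60,0,120],R)]+\
      [(f'lev{d}',)+(lambda t:(t[0],tool(t[1],up,f,b)))(level(np.radians(d),560,380)) for d in(25,)]+[('place',PL,RP)]:
        q=robot.solve_ik(p,o); print(f,b,nm,None if q is None else np.round(q))
E
```

```text
0 12 pre [ -79.   17.   45.  128.    3.   11. -118.]
0 12 grasp None
0 12 out [-62.  28.  37. 111. -20.  17. -92.]
0 12 lift [ -66.   11.   32.  111.   11.   31. -120.]
0 12 lev25 [-54.  25.  36.  85. -13.  86. -82.]
0 12 place [-10.  67.  62.  99. -59.  69. -45.]
0 18 pre [ -71.   17.   39.  123.   -4.   21. -109.]
0 18 grasp [-61.  29.  31. 121. -25.  12. -90.]
0 18 out [-59.  29.  35. 106. -20.  27. -92.]
0 18 lift [ -65.   14.   34.  106.    1.   39. -111.]
0 18 lev25 [-52.  30.  36.  80. -15.  93. -81.]
0 18 place [ -9.  70.  62.  93. -56.  76. -49.]
0 24 pre [ -66.   19.   37.  117.  -10.   30. -102.]
0 24 grasp [-59.  30.  31. 116. -24.  21. -90.]
0 24 out [-57.  31.  35. 101. -20.  36. -91.]
0 24 lift [ -63.   17.   35.  101.   -5.   47. -105.]
0 24 lev25 [-51.  34.  37.  76. -16. 100. -79.]
0 24 place [ -7.  73.  62.  88. -53.  82. -51.]
0 30 pre [-62.  22.  35. 111. -14.  39. -98.]
0 30 grasp [-57.  32.  31. 111. -24.  30. -89.]
0 30 out [-55.  33.  34.  96. -21.  45. -90.]
0 30 lift [ -61.   20.   36.   96.  -10.   55. -101.]
0 30 lev25 [-49.  38.  37.  72. -16. 107. -78.]
[... 480 characters left out ...]
t [-42.  13.   7. 105.  12.  40.  59.]
1 18 lev25 [-26.  27.  -4.  79.   0.  93.  85.]
1 18 place [ 14.  51.  20.  92. -17.  59. 103.]
1 24 pre [-39.  17.   3. 115.  12.  31.  57.]
1 24 grasp [-36.  27.   2. 115.  17.  21.  53.]
1 24 out [-32.  27.   0. 100.  10.  36.  64.]
1 24 lift [-38.  15.   4. 100.   8.  48.  64.]
1 24 lev25 [-26.  31.  -4.  74.   0.  99.  85.]
1 24 place [ 15.  55.  20.  86. -17.  67. 102.]
1 30 pre [-35.  19.   1. 109.   7.  39.  64.]
1 30 grasp [-33.  29.  -1. 110.  10.  30.  61.]
1 30 out [-30.  29.  -1.  94.   6.  44.  68.]
1 30 lift [-36.  18.   2.  95.   5.  55.  67.]
1 30 lev25 [-26.  35.  -5.  70.   0. 106.  84.]
1 30 place [ 15.  58.  20.  81. -16.  74. 101.]
```

```bash
sed -i 's/^Y,Z=38,27/Y,Z=38,28/' plan.py; echo "F,B=1,20
R=tool(a,cz,F,B);RP=tool(tx,up,F,B)" >> plan.py
python3 - <<'E'
from plan import *
robot.move_to(G-130*R[:,2]+[0,0,30],R)
robot.move_straight(G-75*R[:,2],feed=200)
s=robot.read_state();print(s['t'],s['qpos'].round(1),s['eef_pos'].round(1),(G-75*R[:,2]).round(1))
p,d=robot.snapshot('wrist');c=robot.calibration('wrist');np.savez('w.npz',p=p,d=d,pose=c['pose'])
# draw the predicted handle axis
T=np.linalg.inv(np.array(c['pose']))
for s_ in(0,40,66,104):
    x=T[:3,:3]@(butt-a*s_)+T[:3,3]; u=np.array([x[0],-x[1]])/-x[2]; u=u*(1+c['k1']*u@u); u=(u[0]*c['fx']+c['cx'],u[1]*c['fy']+c['cy']); print(s_,np.round(u)); cv2.circle(p,tuple(int(round(k)) for k in u),3,(255,0,255),-1)
cv2.imwrite('pics/w1.png',p)
E
```

```text
2.1583 [-44.9  17.    9.  119.4  16.3  23.6  52.3] [511.  268.5 218.7] [511.  267.8 218.4]
0 [251. 310.]
40 [251. 251.]
66 [251. 214.]
104 [251. 159.]
```

View pics/w1.png

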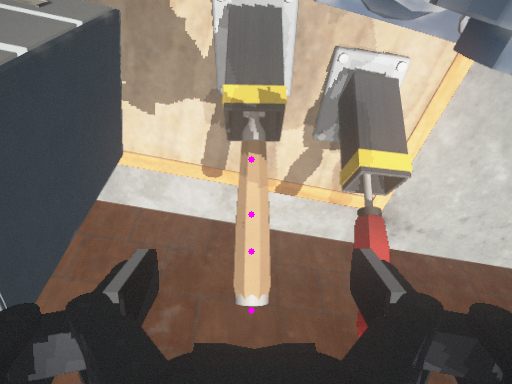

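The wrist view shows the predicted axis (magenta) centred on the handle. The butt's end is at about (252,302), some 5 mm short of predicted, so I'll correct for that. The right finger clears the screwdriver.

```bash
sed -i 's/^butt=.*/&-4.5*a/;s/a\[2\])          # on handle axis/a[2])/' plan.py; grep -n ^butt plan.py
python3 - <<'E'
from plan import *
f=np.load('w.npz');c=dict(robot.calibration('wrist'));c['pose']=f['pose'];P=cloud(c,f['d'])
for r in(190,214,251,280):
    q=np.median(P[r-2:r+3,248:255].reshape(-1,3),0)-butt; print('along',(q@a).round(1),'across',(q@cx).round(1),'normal',(q@cz).round(1))
robot.move_straight(G,feed=120)
s=robot.read_state();print('at',s['eef_pos'].round(1),G.round(1),s['contact_force'].round(1))
robot.close(70)
s=robot.read_state();print(s['t'],'grip',s['grip_width'],s['grip_force'],s['contact_force'].round(1),s['eef_pos'].round(1))
E
```

```text
4:butt=p0+a*((183.6-170)/a[2])-4.5*a
along -77.3 across 0.2 normal 6.7
along -61.2 across 0.3 normal 8.1
along -36.7 across 0.2 normal 9.6
along -18.1 across 0.2 normal 10.7
at [536.4 273.8 147. ] [536.2 273.6 146.3] [0.4 0.2 0.6]
3.625 grip 0.22907714171306265 68.36700145797295 [-0.7  0.6  4.2] [536.3 273.9 146.5]
```

The grip width is 19.5 mm and depth shows the handle about 4 mm lower, so I'm gripping too shallowly. I'll regrip 4 mm deeper, then pull.

```bash
python3 - <<'E'
from plan import *
robot.let_go()
robot.move_straight(G+4*R[:,2],feed=60)
robot.close(80)
s=robot.read_state();print(s['t'],'grip',s['grip_width'],s['grip_force'],s['contact_force'].round(1),s['eef_pos'].round(1))
g=s['eef_pos']
for k in(20,60,118):
    robot.move_straight(g+k*a+0.03*k*cz,feed=90)
    s=robot.read_state();print(k,s['t'],s['grip_width'],s['contact_force'].round(1),s['moment'].round(2),s['eef_pos'].round(1))
p,d=robot.snapshot('side');np.savez('s2.npz',p=p,d=d)
p2,d2=robot.snapshot('wrist')
cv2.imwrite('pics/s2.png',np.hstack([cv2.resize(p[150:310,180:330],(400,427)),cv2.resize(p2,(400,427))]))
E
```

```text
5.15 grip 0.23438714169674107 78.19005337340059 [-1.4 -0.5  1.4] [537.8 274.  142.8]
20 5.525 0.23119626074363014 [-0.3  0.2 -1.4] [-0.1   0.53 -0.01] [551.8 277.  156.8]
60 6.1167 0.2344009832548388 [-0.2 -0.3 -1.6] [-0.1   0.53  0.  ] [578.8 283.2 184.3]
118 6.9083 0.23196977394924065 [-1.  -0.1 -0.8] [-0.1   0.58  0.03] [619.  292.5 224.9]
```

View pics/s2.png

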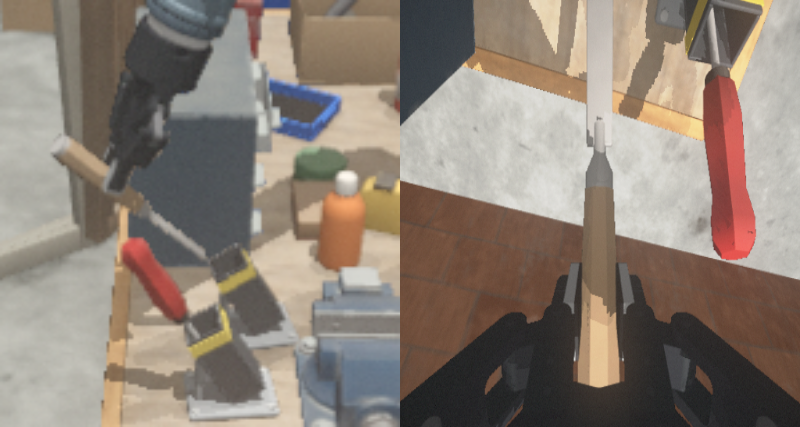

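The chisel is held firmly with the blade at the tube's mouth, and the screwdriver is undisturbed. I'll lift, level the chisel and check its angle in the grip.

```bash
python3 - <<'E'
from plan import *
g=robot.read_state()['eef_pos']
robot.move_straight(g+15*a+[0,0,6],feed=100)
robot.move_straight(g+15*a+[-50,0,110],feed=200)
t,d=level(np.radians(25),560,390)
RL=tool(d,up,F,B); robot.move_to(t,RL)
s=robot.read_state();print(s['t'],s['qpos'].round(1),s['grip_width'],s['contact_force'].round(1),s['moment'].round(2))
for n in('side','top','wrist'):
    p,dd=robot.snapshot(n);c=robot.calibration(n);np.savez(n+'3.npz',p=p,d=dd,pose=c['pose']);cv2.imwrite(f'pics/{n}3.png',p)
# points near the expected chisel plane, below the fingertips region, in local frame (along,across,up) from TCP
    P=cloud(c,dd).reshape(-1,3)-s['eef_pos']; L=np.c_[P@d,P@np.cross(d,up),P[:,2]]
    for lo,hi in((-160,-130),(-130,-100),(-100,-75),(-60,-45),(-45,-25),(25,40),(40,60),(60,85)):
        m=(L[:,0]>lo)&(L[:,0]<hi)&(abs(L[:,1])<16)&(L[:,2]>-60)&(L[:,2]<30)
        if m.sum()>3: print(n,lo,hi,m.sum(),np.median(L[m],0).round(1),np.percentile(L[m][:,2],[5,95]).round(1))
    m=(abs(L[:,1])<14)&(abs(L[:,2]+25)<30)&(L[:,0]<-20)&(L[:,0]>-200); 
    if m.sum(): print(n,'tip along',np.percentile(L[m][:,0],1))
E
```

```text
8.9583 [-27.4  27.7  -2.3  76.4  -0.5  95.9  85.4] 0.23069765196044797 [-0.4 -1.  -1.3] [ 0.23 -0.39 -0.05]
side -160 -130 22 [-139.8   -6.8  -16.2] [-19.  -14.1]
side -130 -100 36 [-116.    -4.   -15.7] [-18.9 -14. ]
side -100 -75 30 [-90.1  -5.8 -14.7] [-17.3 -13. ]
side -60 -45 27 [-52.1  -5.9 -12. ] [-20.8  -6.2]
side -45 -25 46 [-34.7  -7.9 -10.6] [-20.4  -4.4]
side 25 40 53 [32.3 -8.6 -7.2] [-20.3   0.6]
side 40 60 77 [51.  -9.8 -4.9] [-19.2   1.5]
side 60 85 38 [64.3 -3.2 -8.5] [-18.4   0.1]
side tip along -145.21169897433398
wrist -160 -130 432 [-133.7   -2.3  -17.7] [-18.6 -16.6]
wrist -130 -100 1792 [-114.8   -1.8  -16.8] [-18.  -15.7]
wrist -100 -75 1546 [-87.5  -1.8 -15.7] [-16.9 -14.4]
wrist -60 -45 967 [-51.6  -1.8  -9.4] [-13.5  -7.1]
wrist -45 -25 1686 [-34.6  -1.8  -7.3] [-11.5  -5.3]
wrist 25 40 804 [28.2 -1.4 -2.2] [-7.7 -0.4]
wrist tip along -136.1325910587254
```

View pics/side3.png

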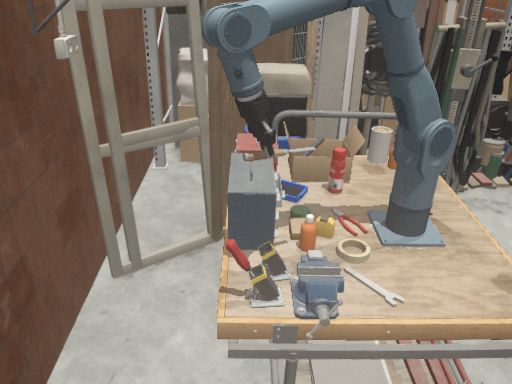

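The chisel is held level to within about 1–2° tip-down, with the blade tip 145 mm behind the TCP and the underside about 26 mm below it. I'll carry it over the toolbox and lower with force checks.

```bash
python3 - <<'E'
from plan import *
for az in(0,-30):
    t,d=level(np.radians(az),560,390); robot.move_to(t,tool(d,up,F,B))
e=np.radians(1.2); R2=tool(np.cos(e)*tx-np.sin(e)*up,np.cos(e)*up+np.sin(e)*tx,F,B)
T=tc+39.5*tx
robot.move_to(np.r_[T[:2],150],R2)
robot.move_straight(np.r_[T[:2],60],feed=120)
robot.move_straight(np.r_[T[:2],40],feed=60); robot.sleep(.2)
s=robot.read_state();f0=s['contact_force'];print(s['t'],s['grip_width'],f0.round(1),s['eef_pos'].round(1),T.round(1))
p,dd=robot.snapshot('top');c=robot.calibration('top');cv2.imwrite('pics/t4.png',cv2.resize(p[170:290,300:420],(600,600)))
np.savez('t4.npz',p=p,d=dd)
z=40
while z>29:
    z-=1; robot.move_straight(np.r_[T[:2],z],feed=30)
    s=robot.read_state(); df=s['contact_force']-f0
    if z<36: print(z,s['eef_pos'][2].round(1),df.round(1),(s['moment']).round(2))
    if df[2]>2.5: break
E
```

```text
13.7167 0.22919266125038784 [ 0.3 -0.4 -1.6] [ 489.7 -299.2   40.2] [ 489.5 -299.     5. ]
35 34.9 [-0.2  0.1 -0.4] [-0.23 -0.41  0.04]
34 33.9 [-0.9  1.   0.3] [-0.2  -0.46 -0.  ]
33 32.9 [-0.4 -0.   0. ] [-0.22 -0.47  0.  ]
32 32.3 [-0.6  1.7  4.6] [-0.02 -0.16  0.02]
```

View pics/t4.png

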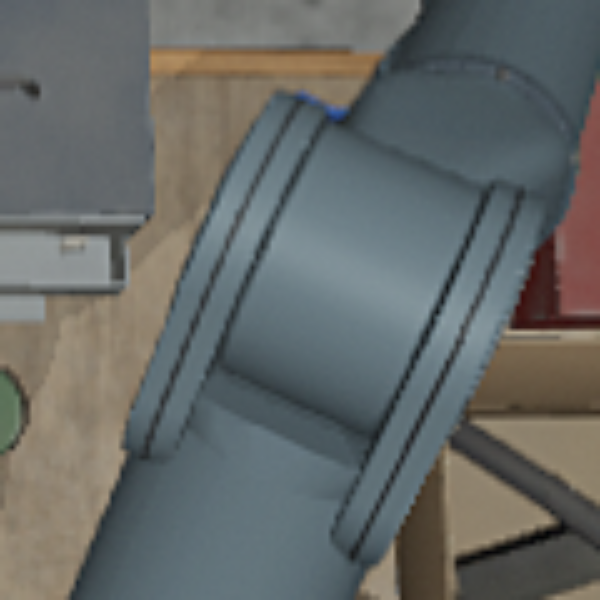

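The arm blocks the top view. First contact was at z 32.3, so I'll check with the wrist camera before releasing.

```bash
python3 - <<'E'
from plan import *
s=robot.read_state()
p,dd=robot.snapshot('wrist');c=robot.calibration('wrist');cv2.imwrite('pics/w5.png',p)
P=cloud(c,dd).reshape(-1,3)-tc; L=np.c_[P@tx,P@np.cross(up,tx),P[:,2]]
for lo in range(-135,100,15):
    m=(L[:,0]>lo)&(L[:,0]<lo+15)&(abs(L[:,1]-1)<6)&(L[:,2]<40)
    if m.sum()>5: print(lo,m.sum(),np.median(L[m],0).round(1))
m=(abs(L[:,1])>25)&(abs(L[:,1])<45)&(abs(L[:,0])<120)&(L[:,2]<12); print('floor',m.sum(),np.median(L[m][:,2]).round(1))
E
```

```text
-105 356 [-94.5   1.2  11.1]
-90 617 [-82.4   1.1  11.4]
-75 659 [-67.5   1.1  11.8]
-60 671 [-52.4   0.6  12.1]
-45 695 [-37.2   1.1  12.7]
-30 653 [-22.8   1.1  14.8]
-15 797 [-7.2  1.1 19.2]
0 841 [ 7.7  1.1 20.7]
15 904 [22.6  1.1 21.9]
30 944 [37.4  1.1 23.2]
45 965 [52.5  1.1 24.1]
60 679 [65.2  1.  24.6]
floor 20934 1.6
```

View pics/w5.png

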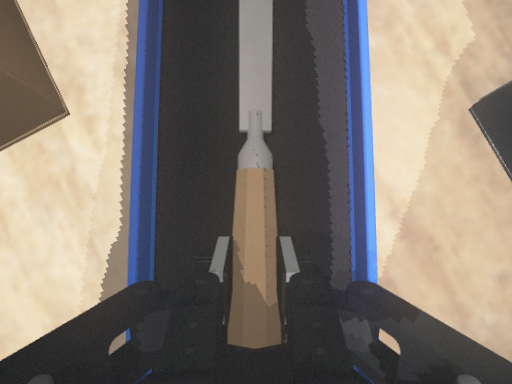

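The chisel is centred in the tray: handle at column 255, walls at about columns 150 and 355. The blade is on the mat and the chisel is level to within about 1°. Releasing.

```bash
python3 - <<'E'
from plan import *
s=robot.read_state();g=s['eef_pos'];Rt=s['orientation']
robot.let_go()
s=robot.read_state();print(s['t'],s['grip_width'],s['contact_force'].round(1))
robot.move_straight(g-60*Rt[:,2],feed=80)
robot.move_straight(g-60*Rt[:,2]+[0,0,200],feed=250)
q=robot.read_state()['qpos'];q[0]+=45; robot.move_joints(q); robot.sleep(.5)
s=robot.read_state();print(s['t'],s['eef_pos'].round(),s['contact_force'].round(1))
p,dd=robot.snapshot('top');c=robot.calibration('top')
p2,_=robot.snapshot('side')
cv2.imwrite('pics/f6.png',np.hstack([cv2.resize(p[170:290,300:420],(400,400)),cv2.resize(p2[170:310,215:355],(400,400))]))
P=cloud(c,dd).reshape(-1,3)-tc; L=np.c_[P@tx,P@np.cross(up,tx),P[:,2]]
hsv=cv2.cvtColor(p,cv2.COLOR_BGR2HSV).reshape(-1,3)
m=(abs(L[:,0])<121)&(abs(L[:,1])<44)&(hsv[:,2]>90); print('chisel extents',m.sum(),L[m].min(0).round(),L[m].max(0).round())
for lo in range(-110,110,20):
    k=m&(L[:,0]>lo)&(L[:,0]<lo+20)
    if k.sum()>2: print(lo,np.median(L[k],0).round(1))
E
```

```text
16.4667 1.003218742344189 [-0.2  0.4  0.2]
20.4917 [ 141. -578.  287.] [ 0.2  0.1 -0.9]
chisel extents 373 [-107.  -15.   -2.] [121.  28.  36.]
-110 [-98.4   1.9   6.6]
-90 [-79.3   1.9   8.5]
-70 [-60.3   1.7   9.7]
-50 [-39.5   0.9  11.9]
-30 [-18.3   1.9  15.9]
-10 [ 1.   1.4 18.8]
10 [19.9  1.2 20.7]
30 [39.8  1.4 23.4]
50 [60.6 -0.4 24.7]
70 [80.7  2.4 25.4]
90 [97.5 -0.8 24.5]
```

View pics/f6.png

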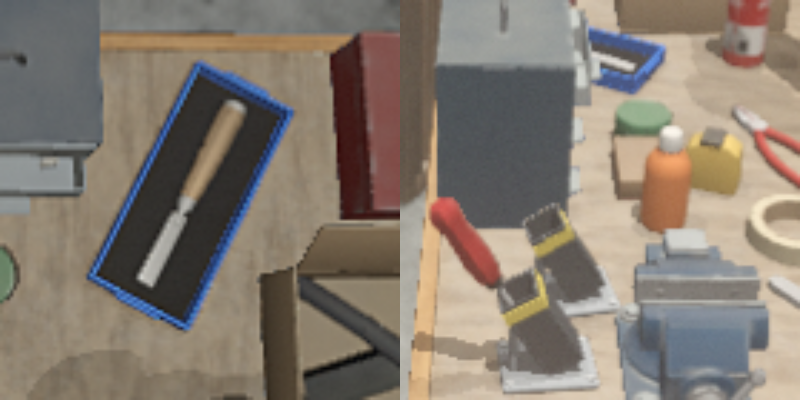

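The chisel lies flat inside the tray, from (235,105) to (148,285) in the left panel. The right panel shows the screwdriver still standing in its tube at (465,245).

```bash
python3 -c "
from plant import robot
print(robot.hand_in())"
```

```text
the job is handed in; nothing more can be done
None
```

The chisel is lying flat on the tray floor inside the walls, the screwdriver is still standing in its holder, and I handed the job in at about 20.5 s of the 40 s allowed; the call returned no verdict.

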